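# Swing a forked cage bar into the seal press

## Task

Slide the loose steel bar so that its fork runs fully home onto the upright pin while the bar still slants clear of the press, then swing the bar about the pin into the open throat of the red hand press until its side lies flush against the press's back stop, with the fork still home. Keep it pressed there lightly and steadily for about a second, never pushing hard on the pin or the press, then let go and leave the bar lying flat in place. Leave everything else on the table where it is.

Things in the scene. Friction and masses are not known exactly. Their poses are not given: they have to be found in the camera images.
- bar: Loose steel bar lying flat, about 0.5 kg: straight shank 26 mm wide, 30 mm high, with a two-pronged fork at one end. Origin: on the underside, centre line, where the pin's axis lies when the fork is fully home. x axis along the bar away from the fork, z up. Plain shank from x = 29 to 280 mm. Starts 45 to 90 mm from the pin, slanting 0.38 to 0.62 rad from its final line towards the robot.
- bar_fork (a point): Middle of the fork's slot bottom, 7 mm along the bar from its origin, 15 mm above the underside. The slot is about 18 mm wide between parallel prongs that reach 19 mm from here; beyond that, up to 33 mm from here, the prongs splay to a mouth about 28 mm wide. The fork is at most 42 mm wide, 30 mm high.
- bar_flank (a point): Point on the bar's right-hand side face (its own -y side, which meets the press's stop), 235 mm along the bar from its origin, 15 mm above the underside.
- bar_end (a point): Centre of the bar's far, square end (280 mm from its origin, 15 mm above the underside).
- pin: Plain upright steel pin fixed in the table, 14 mm in diameter, 36 mm high. Origin: on its axis at table level. Its y axis points along the line from the pin to the press, its x axis to the far side from the robot. Rigid; over 20 N from the bar is too hard, about 5 N is enough to feel the fork home.
- press: Red cast-iron hand press bolted to the table, lever up and not used. Origin: at table level under the nominal middle of its back stop's face. x points into the press, away from the open throat; y along the stop face, parallel to the pin's y axis. The nominal face lies 13 mm to the +x side of the pin's axis and its middle 225 to 250 mm along y from the pin, so the bar lies within 0.05 rad of y when home.
- press_stop (a point): Nominal middle of the back stop, a screw-set steel shoe with a flat upright face 36 mm wide (along y), 2 to 52 mm high. The shoe is set up to 8 mm nearer or farther along x than this point, unmeasured: find it by feel. It does not yield. Light pressure of the bar on it: 4 to 8 N; under 3 N is too little, over 10 N too hard. A push halfway along the bar reaches it about half; torque about the pin tells exactly.
- press_ram (a point): Foot of the ram, an 18 mm round rod hanging over the throat with 85 mm free under it. The head above it, 50 mm wide along y, spans from 46 mm before the stop's face backwards, 142 to 192 mm above the table. The throat is open in front and at both ends. Column behind the stop 46 mm wide; foot 100 mm wide along y, 20 to 130 mm behind the face.
- seal_a: Bystander: dull aluminium crimp seal, a disc 26 mm in diameter, 12 mm high, behind the bar's final line. Origin: centre of underside.
- seal_b: Bystander: second crimp seal, like the first, nearer the press.
- pliers: Bystander: blue-handled steel pliers, 170 mm long, 66 mm wide, 16 mm high, on the pin's other side from the press. Origin: underside, near the joint.
- teacup: Bystander: cream ceramic teacup, 80 mm across, 65 mm high, beyond the pin. Origin: centre of underside.
- stapler: Bystander: squat black stapler, 115 x 36 x 55 mm, beyond the press's far side. Origin: centre of underside.
- parcel: Bystander: small cardboard parcel 130 x 100 x 55 mm, at the robot's right. Origin: centre of underside.
- tape_roll: Bystander: roll of brown tape lying flat, 96 mm across, 45 mm high, at the robot's left. Origin: centre of underside.

How it is judged:
On the way, in this order (a step that is already met when the one before it is completed fails the run):
1. the fork is home on the pin while the bar still slants out of line (horizontal distance between bar and pin below 0.004 m and angle between the x axis of bar and the y axis of press, either way round above 0.12 rad), for 0.2 s.
2. the bar, fork home, is kept pressed flush against the press's stop with at least 3 N for 0.6 s (horizontal distance between bar and pin below 0.004 m and x of bar_flank in the frame of press above -0.011 m and contact force between bar and press above 3 N), for 0.6 s.
At the end, for the whole second after the job is handed in: The bar lies still and flat on the table, the home point of its fork within 4 mm of the pin's axis and its side no more than 11 mm in front of the nominal plane of the press's stop (whose shoe is set up to 8 mm either way) (horizontal distance between bar and pin below 0.004 m and x of bar_flank in the frame of press above -0.011 m and height (world z) of bar below 0.004 m and angle between bar's own z axis and vertical below 0.04 rad and linear speed of bar below 0.01 m/s); the robot touches nothing.
It fails at once if the bar is pushed against the press with more than 10 N (contact force between bar and press above 10 N).
It fails at once if the bar is pushed against the pin with more than 20 N (contact force between bar and pin above 20 N).
It fails at once if a bystander (seals, pliers, teacup, stapler, parcel, tape roll) is shifted more than 15 mm (distance of any of seal_a, seal_b, pliers, teacup, stapler, parcel, tape_roll from where it was at the start of the episode above 0.015 m).
It also fails if it takes over 69 s, if anything falls off the work surface, if the arm or the gripper's body presses on something with over 40 N, if the wrist force passes 120 N, or if a joint passes its speed limit or range.

## Robot

A 7-joint arm with a two-finger parallel gripper is mounted at the origin on the work surface. World frame = base frame: x ahead of the robot, y to its left, z up, the work surface at z = 0. Lengths are in m, angles in rad, forces in N, time in s.
With the tool pointing down it reaches from about 0.4 to 0.85 m from the base axis. Payload 10.4 kg.
Tool frame: the origin (TCP) lies at the very end of the fingers, on their centre line; the grasp point (between the pads) lies 19 mm behind it; x points along the fingers, z is the direction in which the jaws open and shut, and the axes are right-handed (so a half turn about x gives the same grasp; the last joint's range is limited). The gripper opens to 85 mm and grips with 20 to 120 N. Pads are 22 mm wide; open, the fingers measure 114 mm over their backs; the gripper's body (76 mm by 85 mm) begins 54 mm behind the grasp point. The pads swing forward as they close: fully open they stand 13 mm farther back than shut.
Start: joints at [1.242, 0.332, -0.065, 1.46, 0.022, 1.35, -0.088], TCP at [0.188, -0.596, 0.231] pointing down, gripper open.
Joint ranges: [-2.6, 2.6], [-0.5, 2.12], [-1.47, 1.34], [0.16, 2.42], [-1.27, 4.41], [0.06, 2.06], [-2.6, 2.6]. Speed limits (rad/s): [2.22, 2.22, 2.79, 2.79, 3.14, 3.14, 3.14].

## Interface

Orientations are given as a unit quaternion [x, y, z, w].
In Python, from workcell import readout, camera, manip gives the robot as it stands.
- The arm moves only by the shell command python3 -m inch 'ROWS' [FORCE]. ROWS is JSON, a list of rows, each a list of 3 entries, a list of its own where there are three numbers: the turn, a rotation vector about the tool's x, y, z in degrees, then the shift along the tool's x, y, z in mm, then the closure, from 0 (fully open) to 1 (shut). In form: [[[wx, wy, wz], [dx, dy, dz], hand], ...]. A call has 1 to 10 rows; each row is the pose to reach, as a shift and turn from the pose measured when the call began, along the tool's axes at that moment; what a row does not reach only later rows make up. A row lasts 1/8 s, in which the tool goes at most 62.5 mm and 10.7 degrees, less where a joint would pass 70% of its speed; a pose out of reach is approached as far as the arm can. A call with a gripper value outside its range is refused whole. The fingers move at their own pace and stop on an object; FORCE is the grip in N (left out, the last holds). Time passes only in rows, so rows that repeat a pose let the fingers close. It gives the time, the measured TCP pose, the force and the opening at its end, in the units of the state.
- readout.get_obs(): the state, without advancing time (a new reading comes with each control period).
- camera(name): name is "scene" or "top" or "wrist"; returns a dict with "pixels" (400x640x3 uint8, red, green, blue), "range_z" (400x640 float32, m along the optical axis (not along the pixel's ray), 0 where there is no reading), "intrinsics" (3x3 intrinsics, pixels), "extrinsics" (4x4, takes a point from world to camera coordinates); the wrist camera has in their place "T_tool_cam" (4x4, takes a point from camera to tool coordinates, whose origin is the TCP and whose axes are the tool frame's). Camera axes: x right, y down, z forward; pixel columns grow to the right and rows downward; lengths in m; the calibration is good to about 2 mm. A picture is of the moment at which its call begins: read the wrist's pose just before it.
- manip.hand_in(): hands the job in, once; it reports no verdict.
The state is a dict: "clock": time; "joint_pos": joint angles; "joint_velocities": joint speeds; "tau": joint torques, N m; "position": TCP position; "ee_rot": TCP orientation; "ft_force": force on the tool from outside, world axes, zero at the start; "torque": the same for the moment, N m; "grip_width": opening from 0.0 (shut) to 1.0 (fully open).
Only numpy, scipy, OpenCV 4.12 (cv2) and the standard library are available. Lean on these libraries where they do the work, as an engineer would, in place of code of your own. Each camera call takes 0.05 s, during which the arm holds its last target.

## Working session

There is one attempt and no reset: what is moved stays moved. The work goes in short steps, Python scripts to look and compute and a shell command to move; the robot and the scene stay as the last step left them, time stands still between calls to the robot, and variables do not carry over. Pictures are saved under pics/ and viewed, and the job is handed in when it is done.

```bash
ls; mkdir -p pics
python3 - <<'E'
from workcell import readout, camera, manip
import cv2, numpy as np
print(readout.get_obs())
for n in ("scene","top"):
    c=camera(n); cv2.imwrite(f"pics/{n}0.png",cv2.cvtColor(c["pixels"],cv2.COLOR_RGB2BGR))
    np.savez(f"pics/{n}0.npz",**{k:v for k,v in c.items()})
    print(n,c["intrinsics"],c["extrinsics"])
E
```

```text
pics
{'clock': 0.0, 'joint_pos': array([ 1.24240708,  0.33287065, -0.06472181,  1.46096897,  0.02161034,
        1.34988417, -0.08854134]), 'joint_velocities': array([-7.62280012e-04, -3.31562482e-04,  3.01706644e-04,  1.38360205e-03,
       -9.25793891e-04, -5.14825181e-04, -9.43452546e-05]), 'tau': array([ 5.59387263e-04, -6.25437856e+01,  4.95822716e-02, -3.91601837e+01,
        1.62872009e-02,  9.84538696e-03, -3.50381799e-05]), 'position': array([ 0.18804201, -0.59563951,  0.23050355]), 'ee_rot': array([ 0.41829594,  0.57074089, -0.4177368 ,  0.56989412]), 'ft_force': array([ 0.25808884, -0.16674356,  0.20784114]), 'torque': array([ 0.00220625, -0.05711703,  0.00422574]), 'grip_width': 0.9970192151990184}
scene [[362.70471585   0.         316.21763713]
 [  0.         362.70471585 197.99369797]
 [  0.           0.           1.        ]] [[ 0.21213257  0.97717535 -0.0113183  -0.10619885]
 [ 0.75452749 -0.17113683 -0.63356172 -0.39599279]
 [-0.62103787  0.12585911 -0.77360936  1.34092408]
 [ 0.          0.          0.          1.        ]]
top [[395.88842199   0.         320.50676367]
 [  0.         395.88842199 205.55838273]
 [  0.           0.           1.        ]] [[-0.01185979 -0.99977348 -0.01767275 -0.00650992]
 [-0.98998946  0.01422594 -0.14042254  0.57780452]
 [ 0.14064214  0.01583046 -0.98993393  1.09647907]
 [ 0.          0.          0.          1.        ]]
```

View pics/scene0.png

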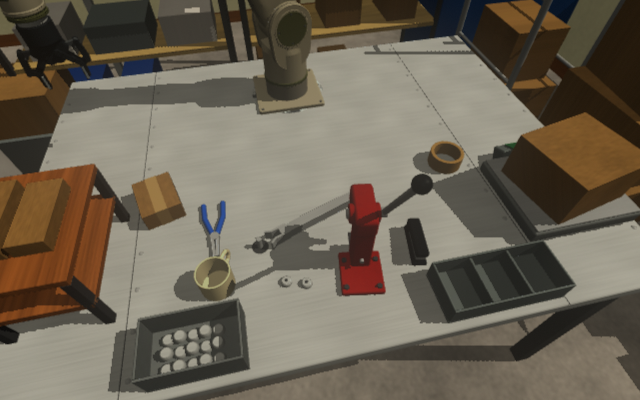

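View pics/top0.png

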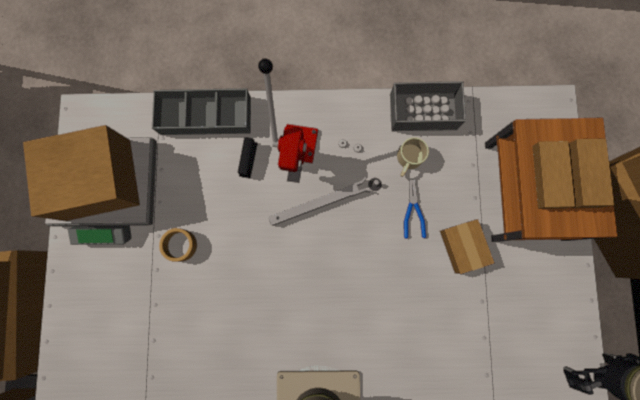

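The top view shows the pin at about (376,184), the bar from about (360,186) to (273,218), and the press at (298,147). I'll enlarge it to get exact positions.

```bash
cat > h.py <<'E'
import numpy as np, cv2
from workcell import readout, camera
from scipy.spatial.transform import Rotation as R
def world(c,u,v,z):
    K=c["intrinsics"];E=c["extrinsics"]
    d=np.linalg.inv(K)@np.array([u,v,1.]); Rm=E[:3,:3]; o=-Rm.T@E[:3,3]; d=Rm.T@d
    return o+d*(z-o[2])/d[2]
def proj(c,p):
    E=c["extrinsics"]; q=c["intrinsics"]@(E[:3,:3]@np.asarray(p)+E[:3,3]); return q[:2]/q[2]
def cloud(c):
    K=c["intrinsics"];E=c["extrinsics"];D=c["range_z"]
    v,u=np.mgrid[:400,:640]; P=np.stack([(u-K[0,2])/K[0,0]*D,(v-K[1,2])/K[1,1]*D,D],-1)
    return (P-E[:3,3])@E[:3,:3]
E
python3 - <<'E'
import cv2,numpy as np
im=cv2.imread("pics/top0.png")[100:240,225:405]
cv2.imwrite("pics/topcrop.png",cv2.resize(im,None,fx=4.4,fy=4.2857,interpolation=cv2.INTER_CUBIC))
im=cv2.imread("pics/scene0.png")[180:300,190:400]
cv2.imwrite("pics/scenecrop.png",cv2.resize(im,None,fx=3.8,fy=3.8,interpolation=cv2.INTER_CUBIC))
from h import *
c=dict(np.load("pics/top0.npz")); P=cloud(c); 
# bar mask: height 22..38mm region
m=(P[...,2]>.02)&(P[...,2]<.045)&(c["range_z"]>0)
v,u=np.nonzero(m); s=(u>260)&(u<385)&(v>175)&(v<228)
Q=P[v[s],u[s]]; print(len(Q),Q.min(0),Q.max(0),np.median(Q[:,2]))
E
```

```text
945 [ 0.52732511 -0.18228966  0.02004096] [0.66180253 0.13641957 0.0380485 ] 0.029511395291960705
```

View pics/topcrop.png

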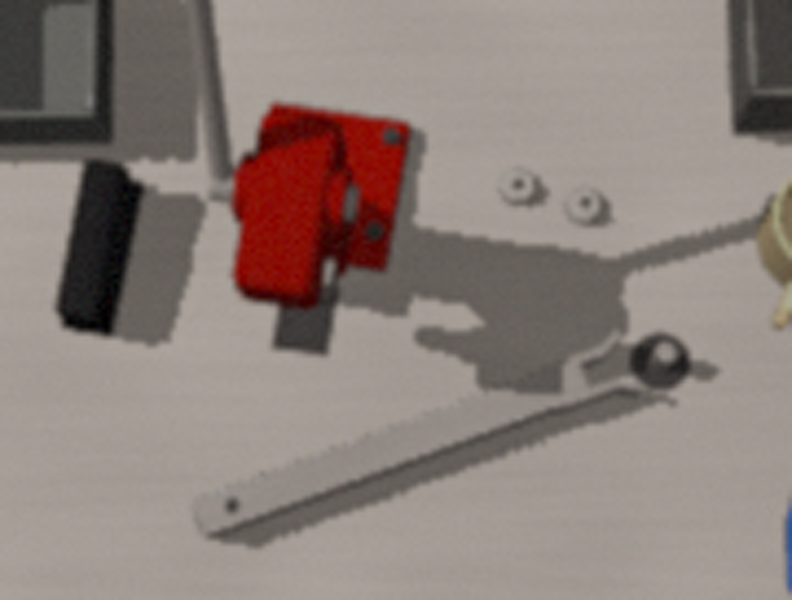

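View pics/scenecrop.png

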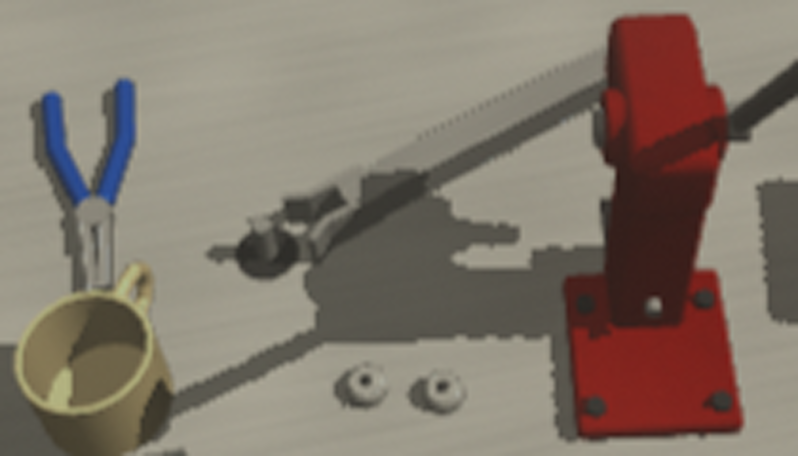

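Run:
```python
from h import *
np.set_printoptions(precision=4,suppress=True,linewidth=160)
for n in("top","scene"):
    c=dict(np.load(f"pics/{n}0.npz")); P=cloud(c); D=c["range_z"]
    X,Y,Z=P[...,0],P[...,1],P[...,2]
    m=(D>0)&(Z>.024)&(Z<.045)&(X>.45)&(X<.75)&(Y>-.22)&(Y<.2)
    # bar: fit minAreaRect on shank
    Q=P[m]; 
    lab,L=cv2.connectedComponents(m.astype(np.uint8))
    for i in range(1,lab):
        q=P[L==i]
        if len(q)>8: print(n,i,len(q),q.mean(0),np.median(q[:,2]),cv2.minAreaRect((q[:,:2]*1000).astype(np.float32)))
    r=(D>0)&(abs(X-.65)<.05)&(abs(Y+.16)<.05)&(Z>.004)
    v,u=np.nonzero(r); print("pinarea",u.min(),u.max(),v.min(),v.max(),Z[r].max())
# press
    m=(D>0)&(X>.6)&(X<.85)&(Y>-.05)&(Y<.15)
    for a,b in((.135,.15),(.15,.2),(.01,.135),(.005,.03)):
        q=P[m&(Z>a)&(Z<b)]
        print(n,a,b,len(q), cv2.minAreaRect((q[:,:2]*1000).astype(np.float32)) if len(q)>5 else "", np.median(q[:,2]) if len(q) else "")
```

```text
top 2 50 [0.7071 0.1937 0.04  ] 0.041396775990679514 ((711.1681518554688, 194.5137176513672), (7.367341995239258, 70.1093521118164), 80.36528015136719)
top 6 9 [0.6949 0.0466 0.0361] 0.036557217386855634 ((695.0958251953125, 45.6515007019043), (4.754293441772461, 9.247780799865723), 44.88313293457031)
top 7 901 [ 0.5876 -0.0031  0.0294] 0.029516962155869877 ((588.3763427734375, -9.099075317382812), (41.13656997680664, 306.33258056640625), 20.719078063964844)
top 8 21 [ 0.6453 -0.1755  0.0341] 0.034851892574501095 ((645.3204345703125, -175.76309204101562), (12.081676483154297, 11.527647972106934), 82.76233673095703)
pinarea 354 385 167 198 0.03804849705959344
top 0.135 0.15 2  0.14951733694631386
top 0.15 0.2 1083 ((709.0899047851562, 59.6141471862793), (113.70768737792969, 84.91404724121094), 14.428208351135254) 0.19021531873646544
top 0.01 0.135 526 ((719.567626953125, 13.159111022949219), (259.83447265625, 87.63423156738281), 15.01640510559082) 0.014819732789923417
top 0.005 0.03 509 ((719.6333618164062, 43.9372673034668), (238.21409606933594, 186.4631805419922), 0.3395367860794067
[... 571 characters left out ...]
.29701614379883), (0.45850443840026855, 28.457975387573242), 80.05345916748047)
pinarea 247 287 224 264 0.040793070110438416
scene 0.135 0.15 58 ((757.2400512695312, 45.988128662109375), (51.63104248046875, 22.714170455932617), 51.709468841552734) 0.14018636891433456
scene 0.15 0.2 1503 ((711.3181762695312, 57.98530578613281), (117.81108856201172, 80.30130004882812), 10.147603988647461) 0.19107239792099356
scene 0.01 0.135 2263 ((714.8815307617188, 35.59821319580078), (258.1903076171875, 127.81129455566406), 11.920554161071777) 0.015816364733156285
scene 0.005 0.03 1704 ((719.4614868164062, 20.061416625976562), (267.1106872558594, 139.98939514160156), 26.532262802124023) 0.014818796016225561
```

```bash
cat >> h.py <<'E'
np.set_printoptions(precision=4,suppress=True,linewidth=160)
def barfit(P,m):
    """fit bar in xy from top-face points; returns origin, angle phi of bar x axis from +y toward -x, rect"""
    q=(P[m][:,:2]*1000).astype(np.float32)
    mu=q.mean(0); w,V=np.linalg.eigh(np.cov((q-mu).T)); d=V[:,1]; d=d*np.sign(d[1])
    n=np.array([-d[1],d[0]]); 
    for _ in range(6):
        s=(q-mu)@d; t=(q-mu)@n
        L=np.percentile(s,[0.5,99.5]); bins=np.linspace(s.max()-270,s.max()-10,27); c=[];x=[]
        for a,b in zip(bins[:-1],bins[1:]):
            k=(s>=a)&(s<b)
            if k.sum()>5: x.append((a+b)/2); c.append((t[k].min()+t[k].max())/2)
        p=np.polyfit(x,c,1); mu=mu+n*p[1]; d=d+n*p[0]; d/=np.linalg.norm(d); n=np.array([-d[1],d[0]])
    s=(q-mu)@d;t=(q-mu)@n
    end=mu+d*s.max(); k=(s<s.max()-20)&(s>s.max()-240)
    return dict(end=end,org=end-280*d,d=d,n=n,length=np.ptp(s),width=np.ptp(t[k]),phi=np.degrees(np.arctan2(-d[0],d[1])))
def go(target_p,d_jaw,obs=None):
    """row turn/shift to have tool x down and tool z along horizontal direction d_jaw"""
    o=obs or readout.get_obs(); R0=R.from_quat(o["ee_rot"]).as_matrix()
    x=np.array([0,0,-1.]); z=np.array([d_jaw[0],d_jaw[1],0.]); z/=np.linalg.norm(z); y=np.cross(z,x)
    Rt=np.stack([x,y,z],1)
    return R.from_matrix(R0.T@Rt).as_rotvec(degrees=True), R0.T@(np.asarray(target_p)-o["position"])*1000
def wristcloud():
    o=readout.get_obs(); c=camera("wrist"); K=c["intrinsics"];D=c["range_z"]
    v,u=np.mgrid[:400,:640]; P=np.stack([(u-K[0,2])/K[0,0]*D,(v-K[1,2])/K[1,1]*D,D],-1)
    T=c["T_tool_cam"]; P=P@T[:3,:3].T+T[:3,3]
    P=P@R.from_quat(o["ee_rot"]).as_matrix().T+o["position"]
    return c,P,o
E
python3 - <<'E'
from h import *
for n in("top","scene"):
    c=dict(np.load(f"pics/{n}0.npz")); P=cloud(c); D=c["range_z"]
    X,Y,Z=P[...,0],P[...,1],P[...,2]
    m=(D>0)&(Z>.024)&(Z<.045)&(X>.45)&(X<.68)&(Y>-.16)&(Y<.2)
    l,L,S,_=cv2.connectedComponentsWithStats(m.astype(np.uint8)); m=L==(1+S[1:,4].argmax())
    print(n,barfit(P,m))
    # seals
    q=P[(D>0)&(Z>.008)&(Z<.018)&(X>.68)&(X<.75)&(Y<-.02)&(Y>-.16)]; print(len(q)); 
    for a in (q[q[:,1]>-.1],q[q[:,1]<-.1]): print(len(a),a.mean(0) if len(a) else '')
print(R.from_quat(readout.get_obs()["ee_rot"]).as_matrix())
for s in(1,-1):
    print(go([0.50,-0.03,0.33],s*np.array([.935,.354])))
print(camera("wrist")["T_tool_cam"])
E
```

```text
top {'end': array([537.3816, 135.2859]), 'org': array([ 633.6316, -127.6512]), 'd': array([-0.3438,  0.9391]), 'n': array([-0.9391, -0.3438]), 'length': np.float64(306.46359078720207), 'width': np.float64(27.070092863851446), 'phi': np.float64(20.105510895017257)}
7
0 
7 [ 0.7477 -0.1252  0.0102]
scene {'end': array([555.6254,  86.1457]), 'org': array([ 651.1018, -177.0733]), 'd': array([-0.341 ,  0.9401]), 'n': array([-0.9401, -0.341 ]), 'length': np.float64(255.5707569590229), 'width': np.float64(32.98758059315812), 'phi': np.float64(19.937038262602375)}
3
0 
3 [ 0.7483 -0.1263  0.0111]
[[-0.0004  0.9536  0.3011]
 [ 0.0012  0.3011 -0.9536]
 [-1.     -0.0001 -0.0013]]
(array([-93.2138,  -0.0589,  -0.0562]), array([ -98.8577,  467.7852, -445.6369]))
(array([86.7862, -0.0553,  0.058 ]), array([ -98.8577,  467.7852, -445.6369]))
[[ 0.0002 -0.2853  0.9584 -0.1418]
 [-0.0003 -0.9584 -0.2853  0.0722]
 [ 1.     -0.0002 -0.0003  0.0006]
 [ 0.      0.      0.      1.    ]]
```

```bash
python3 -m inch '[[[-10,0,0],[-20,45,-43],0],[[-20,0,0],[-40,90,-86],0],[[-30,0,0],[-60,135,-129],0],[[-40,0,0],[-80,180,-172],0],[[-50,0,0],[-99,225,-214],0],[[-60,0,0],[-99,270,-257],0],[[-70,0,0],[-99,315,-300],0],[[-80,0,0],[-99,360,-343],0],[[-90,0,0],[-99,410,-390],0],[[-93,0,0],[-99,459,-403],0]]'
python3 - <<'E'
from h import *
print(go([0.55,-0.05,0.33],np.array([.939,.344])))
print(readout.get_obs()["joint_pos"])
E
```

```text
clock: 1.4
position: [0.5013, -0.0741, 0.3309]
ee_rot: [-0.128, 0.695, 0.127, 0.696]
ft_force: [1.2, -1.3, 0.2]
grip_width: 0.997
(array([0.637 , 0.0383, 0.0509]), array([ 0.9356,  5.2887, 54.1117]))
[ 0.6981  0.0775 -0.674   1.5721  0.049   1.508   0.3849]
```

```bash
python3 -m inch '[[[0.6,0,0],[1,5,54],0],[[0.6,0,0],[1,5,54],0],[[0.6,0,0],[1,5,54],0]]'
python3 - <<'E'
from h import *
c,P,o=wristcloud(); np.savez("pics/w1.npz",P=P,**c)
cv2.imwrite("pics/w1.png",cv2.cvtColor(c["pixels"],cv2.COLOR_RGB2BGR))
print(o["position"],o["ft_force"],o["torque"])
D=c["range_z"];X,Y,Z=P[...,0],P[...,1],P[...,2]
m=(D>0)&(Z>.024)&(Z<.045)&(X>.45)&(X<.68)&(Y>-.16)&(Y<.2)
l,L,S,_=cv2.connectedComponentsWithStats(m.astype(np.uint8)); k=L==(1+S[1:,4].argmax())
print(barfit(P,k),np.median(Z[k]))
p=(D>0)&(Z>.02)&(Z<.045)&(abs(X-.6455)<.02)&(abs(Y+.176)<.02)
q=P[p];print(len(q),q.mean(0), q[q[:,2]>.031].mean(0), cv2.minEnclosingCircle((q[q[:,2]>.031][:,:2]*1000).astype(np.float32)),np.percentile(q[:,2],[50,90]))
print("table",np.median(Z[(D>0)&(abs(X-.5)<.02)&(abs(Y+.05)<.05)]))
E
```

```text
clock: 1.78
position: [0.5496, -0.0506, 0.3296]
ee_rot: [-0.124, 0.696, 0.124, 0.696]
ft_force: [-0.4, -0.2, -0.5]
grip_width: 1.001
[ 0.5496 -0.0506  0.3296] [-0.3502 -0.1821 -0.5195] [-0.0517 -0.0123  0.0097]
{'end': array([536.2733, 134.0122]), 'org': array([ 632.4749, -128.9427]), 'd': array([-0.3436,  0.9391]), 'n': array([-0.9391, -0.3436]), 'length': np.float64(306.75910106661644), 'width': np.float64(26.33149708515962), 'phi': np.float64(20.09494585186525)} 0.029305357064625948
102 [ 0.6435 -0.1748  0.0319] [ 0.6442 -0.1758  0.0347] ((644.2660522460938, -176.04376220703125), 6.79224967956543) [0.0342 0.0358]
table 0.39551009676959753
```

View pics/w1.png

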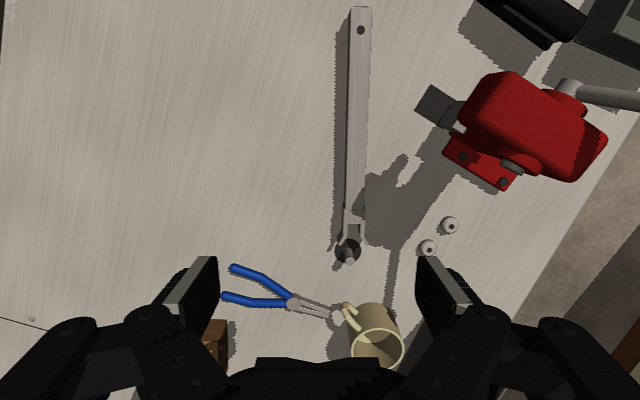

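The wrist view shows the bar from (360,10) to (348,235), the pin at (348,255), the seals at (450,225) and (428,248), and the grey shoe at (436,105). Sizes agree: bar length 306.8 mm, width 26.3 mm, pin radius 6.8 mm. Next is the press direction.

Run:
```python
from h import *
z=np.load("pics/w1.npz"); P=z["P"];px=z["pixels"].astype(int);D=z["range_z"]
t=dict(np.load("pics/top0.npz"))
s=dict(np.load("pics/scene0.npz"))
for n,P,px in(("w",P,px),("t",cloud(t),t["pixels"].astype(int)),("s",cloud(s),s["pixels"].astype(int))):
    red=(px[...,0]>60)&(px[...,1]<.35*px[...,0])&(px[...,2]<.35*px[...,0])&(P[...,0]>.6)&(P[...,0]<.9)&(abs(P[...,1]-.05)<.15)
    for a,b in((.008,.03),(.17,.21),(.03,.14)):
        k=red&(P[...,2]>a)&(P[...,2]<b)
        l,L,S,_=cv2.connectedComponentsWithStats(k.astype(np.uint8))
        if l<2: continue
        k=L==(1+S[1:,4].argmax()); q=P[k]
        print(n,a,len(q),np.median(q[:,2]),cv2.minAreaRect((q[:,:2]*1000).astype(np.float32)))
P=z["P"];Z=P[...,2];X=P[...,0];Y=P[...,1]
for u,v in((450,225),(428,248),(449,224),(428,247)): print("seal",P[v,u])
k=(Z>.045)&(Z<.06)&(abs(X-.66)<.06)&(abs(Y-.06)<.06); q=P[k]; print("shoe",len(q),cv2.minAreaRect((q[:,:2]*1000).astype(np.float32)) if len(q)>4 else 0)
for v in range(85,130,5): print([P[v,u].round(3).tolist() for u in range(415,455,8)])
```

```text
w 0.008 1215 0.013298846408462073 ((768.6184692382812, 17.04937744140625), (32.21919250488281, 107.05101776123047), 79.91157531738281)
w 0.17 7700 0.19096989478132073 ((709.2505493164062, 61.49285888671875), (67.52481079101562, 109.95368957519531), 80.15540313720703)
w 0.03 1 0.034334231230522594 ((750.9739990234375, 29.044727325439453), (0.0, 0.0), 0.0)
t 0.008 328 0.013804732353237812 ((768.4869384765625, 25.095840454101562), (52.72663116455078, 107.03157806396484), 83.81183624267578)
t 0.17 879 0.1908005363364461 ((710.2372436523438, 59.32418441772461), (63.05656814575195, 112.85115814208984), 79.53008270263672)
t 0.03 1 0.12649764921828174 ((751.8655395507812, 29.991798400878906), (0.0, 0.0), 0.0)
s 0.008 1065 0.014795458845435924 ((776.7650756835938, 47.29314422607422), (94.24149322509766, 103.96434020996094), 80.78361511230469)
s 0.17 601 0.19254143152514075 ((708.3356323242188, 65.28817749023438), (48.61204528808594, 90.45116424560547), 79.31607055664062)
s 0.03 3 0.05766921647707263 ((762.781005859375, 72.36470031738281), (0.0706971287727356, 1.7296485900878906), 30.540122985
[... 579 characters left out ...]
84, -0.0]]
[[0.649, 0.063, -0.001], [0.659, 0.067, 0.0], [0.669, 0.07, 0.001], [0.679, 0.074, 0.002], [0.69, 0.078, -0.001]]
[[0.652, 0.057, -0.001], [0.662, 0.061, 0.0], [0.672, 0.064, 0.0], [0.683, 0.068, -0.0], [0.693, 0.072, -0.001]]
[[0.654, 0.051, 0.001], [0.665, 0.055, -0.001], [0.675, 0.058, 0.001], [0.686, 0.062, -0.0], [0.695, 0.066, 0.003]]
[[0.657, 0.045, 0.0], [0.667, 0.048, 0.002], [0.679, 0.052, -0.001], [0.688, 0.056, 0.001], [0.693, 0.059, 0.014]]
[[0.661, 0.039, -0.001], [0.671, 0.043, -0.001], [0.681, 0.046, 0.001], [0.691, 0.05, -0.0], [0.693, 0.052, 0.024]]
[[0.663, 0.033, -0.0], [0.673, 0.036, 0.001], [0.684, 0.04, -0.001], [0.695, 0.044, -0.001], [0.692, 0.046, 0.034]]
```

Run:
```python
from h import *
print(go([0.581,0.012,0.08],np.array([.9391,.3436])))
print(go([0.581,0.012,0.005],np.array([.9391,.3436])))
```

```text
(array([0.0023, 0.0081, 0.0773]), array([249.9258,  48.7696,  51.3523]))
(array([0.0023, 0.0081, 0.0773]), array([324.9257,  48.8708,  51.3416]))
```

```bash
python3 -m inch '[[[0,0,0],[30,25,25],0],[[0,0,0],[60,49,51],0],[[0,0,0],[110,49,51],0],[[0,0,0],[160,49,51],0],[[0,0,0],[210,49,51],0],[[0,0,0],[240,49,51],0],[[0,0,0],[255,49,51],0],[[0,0,0],[255,49,51],0]]'
python3 - <<'E'
from h import *
c,P,o=wristcloud()
cv2.imwrite("pics/w2.png",cv2.cvtColor(c["pixels"],cv2.COLOR_RGB2BGR))
print(o["ft_force"],o["torque"])
D=c["range_z"];X,Y,Z=P[...,0],P[...,1],P[...,2]
m=(D>0)&(Z>.024)&(Z<.036)&(X>.5)&(X<.68)&(Y>-.16)&(Y<.2)
l,L,S,_=cv2.connectedComponentsWithStats(m.astype(np.uint8)); k=L==(1+S[1:,4].argmax())
q=P[k]; d=np.array([-.3436,.9391]); g=(q[:,:2]-o["position"][:2]); a=g@d; b=g@np.array([.9391,.3436])
for lo in np.arange(-.14,.1,.03):
    s=(a>lo)&(a<lo+.03)
    if s.sum()>5: print(round(lo,3),b[s].min(),b[s].max())
print(go([0.581,0.012,0.005],np.array([.9391,.3436])))
E
```

```text
clock: 2.82
position: [0.5803, 0.0112, 0.0752]
ee_rot: [-0.124, 0.696, 0.122, 0.696]
ft_force: [-0.5, 0.8, 0.1]
grip_width: 0.997
[-0.4993  0.7571  0.0833] [ 0.0687 -0.0144 -0.0068]
-0.11 -0.011551485622384278 0.013989662850068819
-0.08 -0.01194791099442819 0.014073554698809887
-0.05 -0.011952105424790043 0.014089373402864942
-0.02 -0.011912876738625908 0.0141213830103016
0.01 -0.011923378608979749 0.014100791204596362
0.04 -0.011925823404382242 0.014143375710489518
0.07 -0.011856224794952373 0.014150066677615503
0.1 -0.011834225352317408 0.014202725223171517
(array([-0.0435,  0.0698,  0.128 ]), array([71.1274,  0.5899,  0.046 ]))
```

View pics/w2.png

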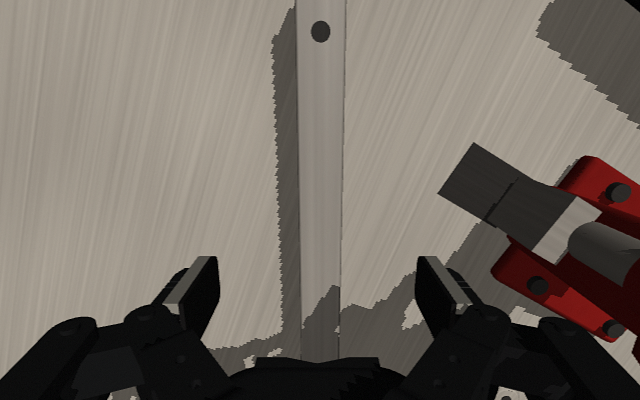

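The bar (columns 298–343) lies squarely between the pads, about 1 mm off centre, and the shoe face is visible at (565,230). Descending and gripping.

```bash
python3 -m inch '[[[0,0,0],[25,0,1],0],[[0,0,0],[50,0,1],0],[[0,0,0],[66,0,1],0],[[0,0,0],[70,0,1],0],[[0,0,0],[70,0,1],0.5],[[0,0,0],[70,0,1],0.65],[[0,0,0],[70,0,1],1],[[0,0,0],[70,0,1],1],[[0,0,0],[70,0,1],1],[[0,0,0],[70,0,1],1]]' 60
python3 - <<'E'
from h import *
c,P,o=wristcloud()
cv2.imwrite("pics/w3.png",cv2.cvtColor(c["pixels"],cv2.COLOR_RGB2BGR))
print(o["ft_force"],o["torque"],o["position"],o["grip_width"])
E
```

```text
clock: 4.12
position: [0.5825, 0.0117, 0.0069]
ee_rot: [-0.124, 0.696, 0.122, 0.697]
ft_force: [-2.0, -0.1, 5.9]
grip_width: 0.292
[-2.0483 -0.1111  5.856 ] [-0.0976  0.5288 -0.0547] [0.5825 0.0117 0.0069] 0.2919720121700784
```

View pics/w3.png

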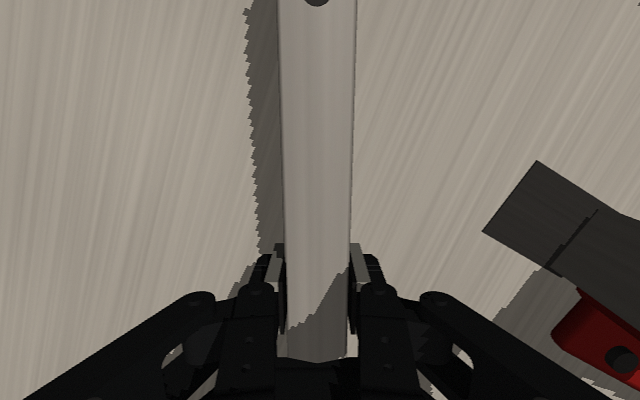

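```bash
python3 -m inch '[[[0,0,0],[0.5,0,-3],1],[[0,0,0],[0.5,0,-6],1],[[0,0,0],[0.5,-8,-6],1],[[0,0,0],[0.5,-16,-6],1],[[0,0,0],[0.5,-22,-6],1],[[0,0,0],[0.5,-22,-6],1]]' 60
python3 - <<'E'
from h import *
o=readout.get_obs(); M=R.from_quat(o["ee_rot"]).as_matrix(); print(M, o["ft_force"],o["torque"])
y=M[:2,1];z=M[:2,2]; pin=np.array([.6443,-.1760]); r=pin-o["position"][:2]; print("pin along bar from org:",-r@y*0+ (r@y+.1492)*1000,"lat",r@z*1000)
c=camera("top"); s=camera("scene")
cv2.imwrite("pics/t4.png",cv2.resize(cv2.cvtColor(c["pixels"],cv2.COLOR_RGB2BGR)[150:230,330:410],None,fx=6,fy=6,interpolation=cv2.INTER_CUBIC))
cv2.imwrite("pics/s4.png",cv2.resize(cv2.cvtColor(s["pixels"],cv2.COLOR_RGB2BGR)[200:290,220:340],None,fx=6,fy=6,interpolation=cv2.INTER_CUBIC))
E
```

```text
clock: 4.92
position: [0.584, -0.0093, 0.0069]
ee_rot: [-0.124, 0.695, 0.123, 0.697]
ft_force: [-2.4, 5.9, 6.3]
grip_width: 0.292
[[ 0.0021 -0.3441  0.9389]
 [-0.0002  0.9389  0.3441]
 [-1.     -0.001   0.0019]] [-2.3882  5.898   6.3072] [1.0263 0.3176 0.0702]
pin along bar from org: -28.031041205893253 lat -0.7343896865512778
```

View pics/t4.png

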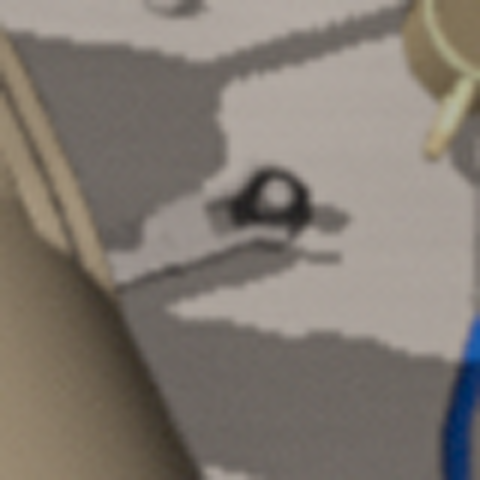

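View pics/s4.png

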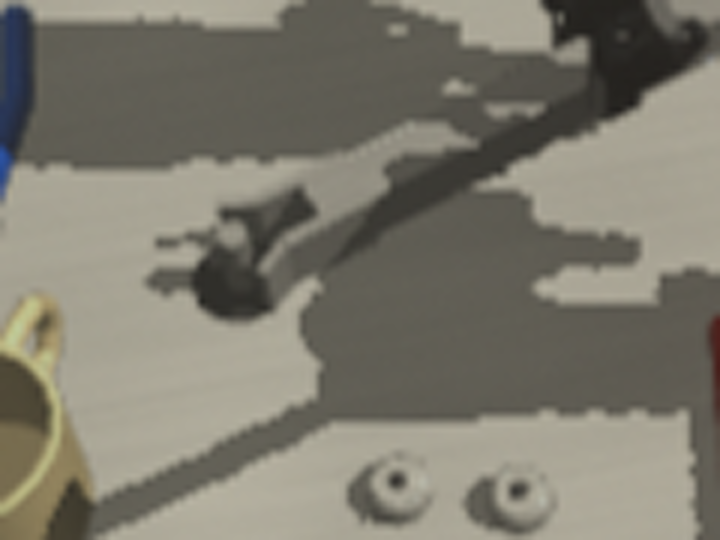

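```bash
python3 -m inch '[[[0,0,0],[-1,0,-0.5],1],[[0,0,0],[-1,0,-0.5],1]]' 60; python3 -m inch '[[[0,0,0],[-1,-3,0],1],[[0,0,0],[-1,-6,0],1],[[0,0,0],[-1,-6,0],1]]';  python3 - <<'E'
from h import *
o=readout.get_obs(); M=R.from_quat(o["ee_rot"]).as_matrix(); print(o["position"], M.T@o["ft_force"],o["torque"])
y=M[:2,1];z=M[:2,2]; pin=np.array([.6443,-.1760]); r=pin-o["position"][:2]; print("pin along bar from org:",-r@y*0+ (r@y+.1492)*1000,"lat",r@z*1000)
E
```

```text
clock: 5.28
position: [0.5823, -0.0099, 0.007]
ee_rot: [-0.124, 0.696, 0.123, 0.696]
ft_force: [-0.3, 0.8, -5.7]
grip_width: 0.29
clock: 5.65
position: [0.5843, -0.0163, 0.0078]
ee_rot: [-0.123, 0.697, 0.123, 0.696]
ft_force: [-0.1, -0.5, -7.0]
grip_width: 0.287
[ 0.5843 -0.0163  0.0078] [ 7.0115 -0.3935 -0.2269] [ 0.1361  0.0702 -0.0093]
pin along bar from org: -21.359324932280625 lat 1.6368345870648109
```

```bash
cat > st.py <<'E'
from h import *
o=readout.get_obs(); M=R.from_quat(o["ee_rot"]).as_matrix(); print(o["position"], "F tool",M.T@o["ft_force"],"T",o["torque"],"yaw",np.degrees(np.arctan2(M[0,1],M[1,1])))
y=M[:2,1];z=M[:2,2]; pin=np.array([.6443,-.1760]); r=pin-o["position"][:2]; print("pin along",(r@y+.1492)*1000,"lat",r@z*1000, "clock",o["clock"])
E
python3 -m inch '[[[0,0,0],[0,-3,1.5],1],[[0,0,0],[0,-6,1.5],1],[[0,0,0],[0,-9,1.5],1],[[0,0,0],[0,-9,1.5],1]]';  python3 st.py;python3 -m inch '[[[0,0,0],[0,-3,0],1],[[0,0,0],[0,-6,0],1],[[0,0,0],[0,-6,0],1]]';  python3 st.py
```

```text
clock: 6.15
position: [0.5888, -0.0247, 0.0077]
ee_rot: [-0.123, 0.697, 0.123, 0.696]
ft_force: [-0.6, 0.2, -6.5]
grip_width: 0.291
[ 0.5888 -0.0247  0.0077] F tool [ 6.5078  0.3905 -0.4554] T [ 0.1088  0.0013 -0.0143] yaw -20.028993705390647
pin along -11.933836805025939 lat 0.3116787820450608 clock 6.15
clock: 6.52
position: [0.591, -0.0308, 0.0077]
ee_rot: [-0.123, 0.697, 0.122, 0.696]
ft_force: [0.1, 0.4, -6.1]
grip_width: 0.295
[ 0.591  -0.0308  0.0077] F tool [6.1318 0.3315 0.2826] T [ 0.099   0.0541 -0.0364] yaw -19.99546641485137
pin along -5.479937691533015 lat 0.4835861881135218 clock 6.525
```

```bash
for i in 1; do python3 -m inch '[[[0,0,0],[0,-2,0],1],[[0,0,0],[0,-4,0],1],[[0,0,0],[0,-4,0],1]]'>/dev/null;  python3 st.py; done; python3 -m inch '[[[0,0,0],[0,-1,0],1],[[0,0,0],[0,-1,0],1]]' >/dev/null;  python3 st.py
```

```text
[ 0.5924 -0.0349  0.0077] F tool [ 5.886  -0.1225  0.0583] T [0.1409 0.0433 0.0422] yaw -19.970920265095145
pin along -1.1793674751336414 lat 0.5947386330313345 clock 6.9
[ 0.5928 -0.0359  0.0077] F tool [6.3142 0.7411 0.9988] T [0.0929 0.031  0.0091] yaw -19.966297925487126
pin along -0.0814191913355855 lat 0.610375532592896 clock 7.15
```

```bash
python3 -m inch '[[[0,0,0],[0,-1,0],1],[[0,0,0],[0,-1,0],1]]' >/dev/null;  python3 st.py
```

```text
[ 0.5931 -0.037   0.0077] F tool [ 6.707  -0.2619 -0.1506] T [ 0.1551 -0.0189 -0.0292] yaw -19.963596171775222
pin along 1.0255343990331345 lat 0.6579611957324526 clock 7.4
```

```bash
python3 -m inch '[[[0,0,0],[0,-1,0],1],[[0,0,0],[0,-1,0],1]]' >/dev/null;  python3 st.py; python3 -m inch '[[[0,0,0],[0,-1,0],1],[[0,0,0],[0,-1,0],1]]' >/dev/null;  python3 st.py
```

```text
[ 0.5932 -0.0371  0.0076] F tool [6.2247 4.2357 0.0501] T [ 0.7452  0.3708 -0.1192] yaw -19.99266465738044
pin along 1.1875146322333496 lat 0.5652097980886968 clock 7.65
[ 0.5931 -0.0371  0.0075] F tool [ 5.0465  5.6167 -0.7659] T [ 1.0151  0.565  -0.1087] yaw -20.034610059529832
pin along 1.1887097104634203 lat 0.4728519545575811 clock 7.9
```

Fork is home: force rose to 5.6 N at a fixed position, with the bar still about 30° off its line. Swinging in stages.

```bash
python3 -m inch '[[[1.5,0,0],[0,-0.4,3.9],1],[[3,0,0],[0,-0.6,7.8],1],[[4.5,0,0],[0,-0.8,11.6],1],[[6,0,0],[0,-1.2,15.5],1],[[7.5,0,0],[0,-1.6,19.3],1],[[9,0,0],[0,-2.2,23.2],1],[[10,0,0],[0,-2.6,25.7],1],[[10,0,0],[0,-2.6,25.7],1]]' >/dev/null;  python3 st.py
```

```text
[ 0.6182 -0.03    0.0073] F tool [ 4.9596  5.0441 -1.2373] T [ 0.9191  0.5404 -0.266 ] yaw -10.016629482408767
pin along 0.908125286232242 lat 0.2908412096512208 clock 8.9
```

```bash
cat >> st.py <<'E'
F=M.T@o["ft_force"]; T=M.T@o["torque"]
print("Mdown about pin",T[0]+.148*F[2],"N_press est",-(T[0]+.148*F[2])/.235)
E
python3 -m inch '[[[1.5,0,0],[0,-0.2,3.7],1],[[3,0,0],[0,-0.4,7.5],1],[[4.5,0,0],[0,-0.6,11.2],1],[[6,0,0],[0,-1.0,15],1],[[7.5,0,0],[0,-1.4,18.8],1],[[9,0,0],[0,-2.0,22.7],1],[[10,0,0],[0,-2.4,25.2],1],[[10,0,0],[0,-2.4,25.2],1]]' >/dev/null;  python3 st.py
python3 - <<'E'
from h import *
c,P,o=wristcloud()
cv2.imwrite("pics/w5.png",cv2.cvtColor(c["pixels"],cv2.COLOR_RGB2BGR))
E
```

```text
[ 0.6439 -0.0275  0.0073] F tool [ 4.8942  5.7557 -1.1819] T [ 0.9431  0.2999 -0.1912] yaw 0.032280949808358134
pin along 0.6737398563040065 lat 0.4978156562987574 clock 9.9
Mdown about pin 0.014888767753576976 N_press est -0.06335645852585947
```

View pics/w5.png

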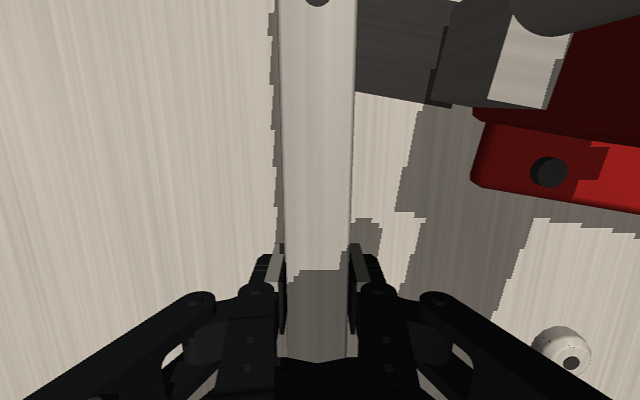

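```bash
python3 -m inch '[[[1.5,0,0],[0,-0.2,3.6],1],[[3,0,0],[0,-0.4,7.4],1],[[4.5,0,0],[0,-0.6,11.2],1],[[5.5,0,0],[0,-0.8,13.8],1],[[5.5,0,0],[0,-0.8,13.8],1]]' >/dev/null;  python3 st.py; python3 -m inch '[[[0.5,0,0],[0,-0.2,1.3],1],[[0.5,0,0],[0,-0.2,1.3],1]]'>/dev/null;  python3 st.py
```

```text
[ 0.6581 -0.028   0.0074] F tool [ 5.0364  5.2458 -0.6848] T [ 0.9775  0.0964 -0.1405] yaw 5.562506595046638
pin along 0.5311893055231498 lat 0.5888975576717208 clock 10.575
Mdown about pin 0.037913440342971186 N_press est -0.1613337886934944
[ 0.6597 -0.0281  0.0074] F tool [ 5.7764  4.5406 -0.8638] T [ 0.9714  0.1723 -0.2116] yaw 6.100883431392159
pin along 0.5063061521803081 lat 0.4527985768374018 clock 10.825
Mdown about pin 0.08294967891912422 N_press est -0.35297735710265626
```

```bash
python3 -m inch '[[[0.5,0,0],[0,-0.2,1.3],1],[[0.5,0,0],[0,-0.2,1.3],1]]'>/dev/null;  python3 st.py|tail -1; python3 -m inch '[[[0.5,0,0],[0,-0.2,1.3],1],[[0.5,0,0],[0,-0.2,1.3],1]]'>/dev/null;  python3 st.py
```

```text
Mdown about pin 0.023370486142419017 N_press est -0.09944887720178305
[ 0.6625 -0.0284  0.0074] F tool [ 4.6851  4.7097 -1.7725] T [ 0.9031  0.2133 -0.2631] yaw 7.180686631494407
pin along 0.47993644313432116 lat 0.39006171813404333 clock 11.325
Mdown about pin 0.00021118678172676875 N_press est -0.0008986671562841224
```

```bash
python3 -m inch '[[[0.4,0,0],[0,-0.2,1],1],[[0.4,0,0],[0,-0.2,1],1]]'>/dev/null;  python3 st.py
```

```text
[ 0.6636 -0.0285  0.0074] F tool [ 4.8408  4.4988 -1.0513] T [ 0.9639  0.2076 -0.1916] yaw 7.616832612285293
pin along 0.4687940659547918 lat 0.40763413952109867 clock 11.575
Mdown about pin 0.03542248795097458 N_press est -0.1507339912807429
```

```bash
python3 -m inch '[[[0.4,0,0],[0,-0.2,1],1],[[0.4,0,0],[0,-0.2,1],1]]'>/dev/null;  python3 st.py
```

```text
[ 0.6648 -0.0287  0.0075] F tool [ 4.2112  4.3019 -1.8508] T [ 0.9269  0.2703 -0.2198] yaw 8.053217625818949
pin along 0.44020031785979574 lat 0.3676656584515938 clock 11.825
Mdown about pin -0.054277936543452976 N_press est 0.2309699427380978
```

```bash
python3 -m inch '[[[0.4,0,0],[0,-0.2,0.9],1],[[0.4,0,0],[0,-0.2,0.9],1]]'>/dev/null;  python3 st.py|tail -1;  python3 -m inch '[[[0.4,0,0],[0,-0.2,0.9],1],[[0.4,0,0],[0,-0.2,0.9],1]]'>/dev/null;  python3 st.py
```

```text
Mdown about pin 0.08672899413271301 N_press est -0.36905954950090647
[ 0.6669 -0.0289  0.0076] F tool [ 5.9784  4.1964 -1.0812] T [ 0.9057  0.149  -0.2389] yaw 8.906528273827318
pin along 0.4078892748193286 lat 0.39108423146533555 clock 12.325
Mdown about pin 0.07883444309693147 N_press est -0.33546571530609137
```

```bash
python3 -m inch '[[[0.4,0,0],[0,-0.2,0.9],1],[[0.4,0,0],[0,-0.2,0.9],1]]'>/dev/null;  python3 st.py
```

```text
[ 0.667  -0.029   0.0076] F tool [ 0.7752  4.0847 -7.182 ] T [0.87   1.2181 0.4705] yaw 9.263672925877122
pin along 0.4360547604677356 lat 1.2426440016409843 clock 12.575
Mdown about pin -1.5320348467016711 N_press est 6.519297220007111
```

```bash
python3 -m inch '[[[0,0,0],[0,-0.2,0],1]]'>/dev/null;  python3 st.py
```

```text
[ 0.6669 -0.029   0.0076] F tool [ 6.2574  3.8838 -0.6046] T [ 0.845  -0.0541  0.3424] yaw 9.222165766691074
pin along 0.43867878051112585 lat 1.2063670865833518 clock 12.7
Mdown about pin -0.4344093140668518 N_press est 1.8485502726249015
```

```bash
python3 -m inch '[[[0.1,0,0],[0,-0.2,0.4],1],[[0.1,0,0],[0,-0.2,0.4],1]]'>/dev/null;  python3 st.py
```

```text
[ 0.667  -0.029   0.0076] F tool [ 2.6821  3.833  -5.0842] T [0.939  0.6227 0.4784] yaw 9.28150900386333
pin along 0.43439799426758796 lat 1.3464228837625276 clock 12.95
Mdown about pin -1.2325973223279671 N_press est 5.245094988629647
```

```bash
python3 -m inch '[[[0,0,0],[0,-0.2,0.4],1],[[0,0,0],[0,-0.2,0.4],1],[[0,0,0],[0,-0.2,0.4],1]]'>/dev/null;  python3 st.py
```

```text
[ 0.667  -0.0289  0.0076] F tool [ 2.1966  4.5172 -5.1358] T [0.8916 0.7271 0.4031] yaw 9.248649730552069
pin along 0.40753192914258496 lat 1.277602550126118 clock 13.325
Mdown about pin -1.1654647835572618 N_press est 4.959424610881966
```

```bash
python3 -m inch '[[[0,0,0],[0,-0.2,0.45],1],[[0,0,0],[0,-0.2,0.45],1],[[0,0,0],[0,-0.2,0.45],1],[[0,0,0],[0,-0.2,0.45],1],[[0,0,0],[0,-0.2,0.45],1],[[0,0,0],[0,-0.2,0.45],1],[[0,0,0],[0,-0.2,0.45],1],[[0,0,0],[0,-0.2,0.45],1],[[0,0,0],[0,-0.2,0.45],1],[[0,0,0],[0,-0.2,0.45],1]]'>/dev/null;  python3 st.py
python3 - <<'E'
from h import *
c,P,o=wristcloud()
cv2.imwrite("pics/w6.png",cv2.cvtColor(c["pixels"],cv2.COLOR_RGB2BGR))
c=camera("top");cv2.imwrite("pics/t6.png",cv2.resize(cv2.cvtColor(c["pixels"],cv2.COLOR_RGB2BGR)[130:220,300:420],None,fx=6,fy=6,interpolation=cv2.INTER_CUBIC))
E
```

```text
[ 0.667  -0.029   0.0076] F tool [ 2.3868  4.2665 -4.7702] T [0.9406 0.8167 0.3765] yaw 9.220825213534008
pin along 0.4215311950312439 lat 1.1921936764798966 clock 14.575
Mdown about pin -1.085697240925037 N_press est 4.619988259255477
```

View pics/w6.png

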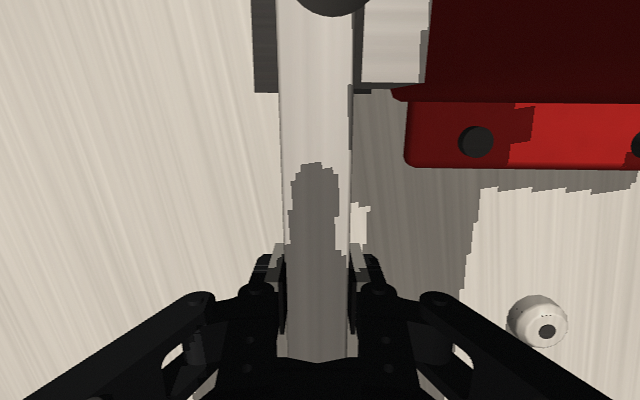

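View pics/t6.png

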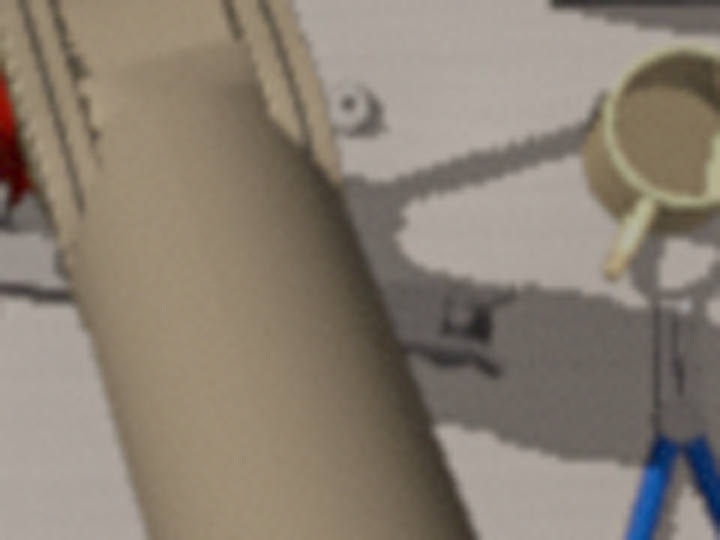

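Pressed flush at about 4.6–5.2 N for roughly 1.6 s. In the wrist view the bar edge (col 352) lies along the shoe edge (col 358), and the fork is home on the pin in the top view near (468,315). Lowering, then releasing.

```bash
python3 -m inch '[[[0,0,0],[0.5,-0.2,0.1],1],[[0,0,0],[1,-0.2,0.1],1],[[0,0,0],[1,-0.2,0.1],1]]' 20;  python3 st.py
```

```text
clock: 15.05
position: [0.667, -0.0289, 0.007]
ee_rot: [0.057, 0.707, -0.056, 0.703]
ft_force: [-5.1, 5.2, 0.5]
grip_width: 0.29
[ 0.667  -0.0289  0.007 ] F tool [-0.5043  4.3614 -5.8741] T [0.7188 0.8407 0.3355] yaw 9.19330059082423
pin along 0.4029345366521053 lat 1.1006656041790024 clock 15.05
Mdown about pin -1.2071084393677372 N_press est 5.1366316568839885
```

```bash
python3 -m inch '[[[0,0,0],[0,-0.1,0],0.66],[[0,0,0],[0,0,0],0.62],[[0,0,0],[0,0,0],0.55],[[0,0,0],[0,0,0],0.5],[[0,0,0],[0,0,0],0.4],[[0,0,0],[0,0,0],0.4]]' 20;  python3 st.py
python3 - <<'E'
from h import *
c,P,o=wristcloud()
cv2.imwrite("pics/w7.png",cv2.cvtColor(c["pixels"],cv2.COLOR_RGB2BGR))
E
```

```text
clock: 15.8
position: [0.667, -0.0289, 0.007]
ee_rot: [0.057, 0.707, -0.056, 0.703]
ft_force: [-0.7, -0.2, 0.0]
grip_width: 0.599
[ 0.667  -0.0289  0.007 ] F tool [-0.0439 -0.2921 -0.6728] T [-0.0166 -0.0227  0.0292] yaw 9.191647163731608
pin along 0.40353845738066996 lat 1.1140748338199915 clock 15.8
Mdown about pin -0.1286896143096371 N_press est 0.547615380041009
```

View pics/w7.png

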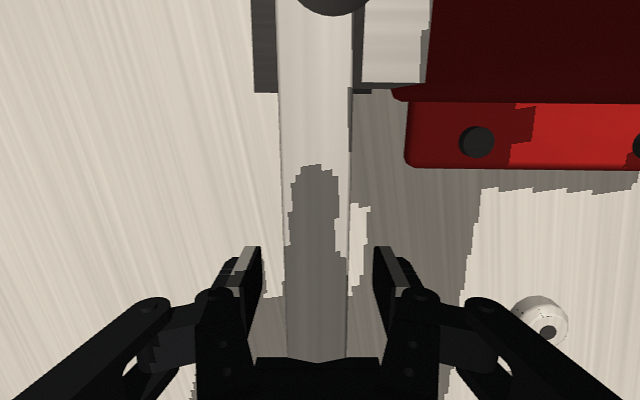

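The bar is clear of both pads and still flush. The camera sits near the press head, so I'll back along the bar first and then rise.

```bash
python3 -m inch '[[[0,0,0],[0,-10,-1],0.4],[[0,0,0],[0,-25,-1],0.4],[[0,0,0],[0,-40,-1],0.4],[[0,0,0],[0,-50,-1],0.4],[[0,0,0],[-15,-50,-1],0.4],[[0,0,0],[-45,-50,-1],0.4],[[0,0,0],[-80,-50,-1],0.4],[[0,0,0],[-120,-50,-30],0.4],[[0,0,0],[-170,-50,-80],0.4],[[0,0,0],[-200,-50,-120],0.4]]';  python3 st.py; python3 -m inch '[[[0,0,0],[-30,0,-50],0.4],[[0,0,0],[-60,0,-80],0.4],[[0,0,0],[-60,0,-80],0.4],[[0,0,0],[-60,0,-80],0.4]]'
python3 - <<'E'
from h import *
c,P,o=wristcloud()
cv2.imwrite("pics/w8.png",cv2.cvtColor(c["pixels"],cv2.COLOR_RGB2BGR))
t=camera("top");cv2.imwrite("pics/t8.png",cv2.cvtColor(t["pixels"],cv2.COLOR_RGB2BGR))
for n,P,D in(("w",P,c["range_z"]),("t",cloud(t),t["range_z"])):
    X,Y,Z=P[...,0],P[...,1],P[...,2]
    # bar portion between fork and press
    m=(D>0)&(Z>.022)&(Z<.0325)&(X>.6)&(X<.72)&(Y>-.155)&(Y<.02)
    q=P[m][:,:2]; 
    if len(q)<30: print(n,len(q)); continue
    d=np.array([np.sin(np.radians(9.2)),np.cos(np.radians(9.2))]); nn=np.array([d[1],-d[0]]); r=q-[.6443,-.176]; a=r@d;b=r@nn
    for lo in np.arange(.03,.2,.03):
        s=(a>lo)&(a<lo+.03)
        if s.sum()>5: print(n,round(lo,2),b[s].min(),b[s].max())
    p=(D>0)&(Z>.0325)&(Z<.045)&(abs(X-.6443)<.015)&(abs(Y+.176)<.015); print(n,"pin",P[p].mean(0),p.sum())
E
```

```text
clock: 17.1
position: [0.541, -0.0583, 0.2104]
ee_rot: [0.057, 0.706, -0.055, 0.704]
ft_force: [-0.3, 0.2, 1.1]
grip_width: 0.599
[ 0.541  -0.0583  0.2104] F tool [-1.1137  0.1201 -0.3546] T [-0.0699 -0.0269 -0.0386] yaw 9.109940493735367
pin along 49.34729227164026 lat 120.58723998447 clock 17.1
Mdown about pin -0.013676452844286653 N_press est 0.058197671677815546
clock: 17.6
position: [0.4624, -0.0454, 0.271]
ee_rot: [0.056, 0.706, -0.055, 0.704]
ft_force: [-0.3, 0.4, 0.7]
grip_width: 0.597
w 0.03 -0.015433180266668275 0.01135250434486762
w 0.06 -0.01554590992274858 0.011053246826197903
w 0.09 -0.015724494726657844 0.011146938240077899
w 0.12 -0.015966592661700307 0.01106242022949451
w 0.15 -0.015880511731831394 0.011463302347234354
w 0.18 -0.015950362024477797 0.010715937867303914
w pin [ 0.6441 -0.1755  0.0348] 97
t 0.03 -0.013572311292629898 0.012328373053745418
t 0.06 -0.01382240655530863 0.012707320677113991
t 0.09 -0.013986758635254566 0.01222459336137417
t 0.12 -0.014001034384621228 0.011876528809323874
t 0.15 -0.013933101051919776 0.012397878021146853
t 0.18 -0.013667108022035567 0.012447117234429633
t pin [ 0.6456 -0.1742  0.0348] 24
```

View pics/w8.png

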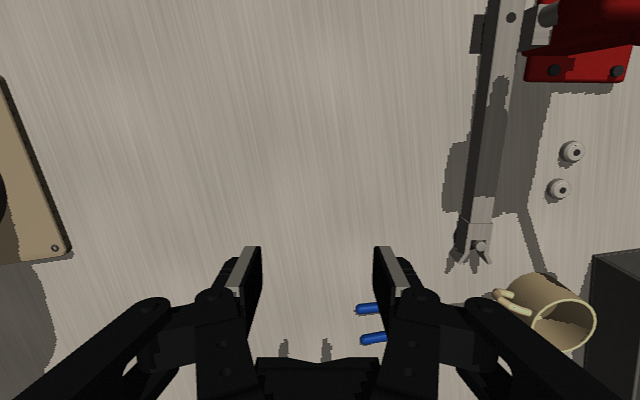

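View pics/t8.png

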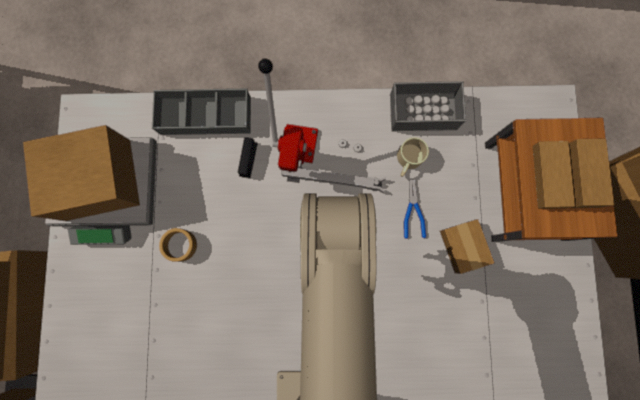

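Run:
```python
from h import *
t=camera("top"); P=cloud(t); w,Pw,o=wristcloud()
d=np.array([np.sin(np.radians(9.2)),np.cos(np.radians(9.2))]); nn=np.array([d[1],-d[0]])
for n,P,pin in(("t",P,[.6456,-.1752]),("w",Pw,[.6443,-.1758])):
    r=P[...,:2]-pin; a=r@d;b=r@nn; Z=P[...,2]
    s=(Z>.02)&(Z<.034)&(abs(b)<.024); 
    k=s&(a>.2)&(a<.3); print(n,"end",a[k].max() if k.any() else None)
    k=s&(a>-.04)&(a<.0)&(abs(b)>.01); print("tips",a[k].min() if k.any() else None)
    k=s&(a>.03)&(a<.2)&(abs(b)<.009); print("top z",np.median(Z[k]),[np.median(Z[k&(a>x)&(a<x+.03)]).round(4) for x in(.03,.08,.14)])
print(o["clock"],o["joint_velocities"].round(3))
```

```text
t end 0.2802543435301062
tips -0.02729121740052884
top z 0.029717052162533827 [np.float64(0.0294), np.float64(0.0296), np.float64(0.0291)]
w end 0.2717981276683783
tips -0.028884338424003286
top z 0.029324026597322 [np.float64(0.0292), np.float64(0.0293), np.float64(0.0293)]
17.75 [ 0.     0.003  0.001  0.    -0.001 -0.     0.002]
```

The bar end is 280.3 mm from the pin (280 expected) and its top is level at 29–30 mm, so it lies flat and home. Handing in.

```bash
python3 -c "
from workcell import manip
print(manip.hand_in())"
```

```text
the job is handed in; nothing more can be done
None
```

I slid the bar's fork home on the pin, swung the bar about 29° against the press's stop, held it there, released it and handed the job in at about 18 s. The hand-in gives no verdict, so these are my own readings.

- **Moving the bar:** I gripped the shank about 148 mm from the pin. I carried the bar almost weightless, perhaps 0.5 mm off the table, rather than sliding it under its full weight.
- **Fork home:** I felt the pin at about 5.6 N while the bar was still about 30° off its final line.
- **Flush on the stop:** The torque about the pin put the force on the stop at 4.6–5.2 N each time I read it over about 1.6 s. First contact touched about 6.5 N, inside the 10 N limit. The readings were sampled between moves, not continuous.
- **Release:** I lowered the bar until the table carried it, then opened the jaws. Wrist forces were near zero afterwards, and the arm stands clear of everything.

**Last checks:**
- **Flatness and reach:** The bar's top is level at 29–30 mm. Its far end is 280.3 mm from the pin in the top camera, where 280 mm is exact. The wrist camera showed only 272 mm, probably because the press hid the end.
- **Disagreement between cameras:** The bar's centre line lies 0.7 mm to one side of the pin by the top camera and about 2.2 mm by the wrist camera. Both are within the slot's clearance and the 4 mm allowed.
- **Other objects:** The bystanders looked unmoved in the final top picture; I did not measure them.

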